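# Seat the white butterfly on the painting jig's pin

## Robot

A 6-joint arm with a two-finger parallel gripper is mounted at the origin on the work surface. World frame = base frame: x ahead of the robot, y to its left, z up, the work surface at z = 0. Lengths are in mm, angles in degrees, forces in N, time in s.
With the tool pointing down it reaches from about 300 to 850 mm from the base axis. Payload 4.2 kg.
Tool frame: the origin (TCP) lies midway between the tips of the shut fingers; the grasp point (between the pads) lies 19 mm behind it; z points along the fingers, y is the line along which they close (so a half turn about z gives the same grasp; the last joint's range is limited). The gripper opens to 91 mm and grips with 3 to 60 N. Pads are 32 mm wide; open, the fingers measure 118 mm over their backs; the gripper's body (76 mm by 178 mm) begins 60 mm behind the grasp point.
Start: joints at [70.015, 18.312, 89.639, -0, 72.044, -1.146], TCP at [185.675, 544.216, 188.776] pointing down, gripper open.
Joint ranges: [-177.97, 177.97], [-48.28, 115.42], [12.27, 149.76], [-77.06, 257.06], [2.81, 150.46], [-146.56, 146.56]. Speed limits (degrees/s): [147.25, 147.25, 180, 180, 180, 180].

## Interface

Orientations are given as [roll, pitch, yaw] about the fixed x, y, z axes, in that order (R = Rz(yaw) Ry(pitch) Rx(roll)).
In Python, from workcell import env, viewer, telemetry, order gives the robot as it stands (env), with the cameras (viewer), the readings (telemetry) and the job (order).
- The arm moves only by the tool hand_motion, called after "Call:" by a JSON object that holds its "fn" and its "kwargs". Schema: {"type":"object","properties":{"increments":{"type":"array","items":{"type":"array","prefixItems":[{"type":"array","items":{"type":"number"},"minItems":3,"maxItems":3},{"type":"array","items":{"type":"number"},"minItems":3,"maxItems":3}],"minItems":2,"maxItems":2},"minItems":1,"maxItems":8},"finger_gap":{"type":"number"},"squeeze":{"type":"number"},"only":{"type":"string"},"quiet":{"type":"boolean"},"lines":{"type":"string"}},"required":["increments"],"additionalProperties":false}. increments is a list of rows, 1 to 8 of them, each written [[dx, dy, dz], [rx, ry, rz]]: dx, dy, dz in shares of the most that a row can go, 1 being 50 mm, then a rotation vector rx, ry, rz in parts of the range, where 1.0 means 180 degrees; each row shifts and turns the commanded pose from where the row before left it, along the tool's axes as they then stand; what a row does not reach is not made up. A row lasts 1/10 s, in which the tool goes at most 50 mm and 8.59 degrees, less where a joint would pass 70% of its speed; a pose out of reach is approached as far as the arm can. finger_gap is the finger opening in mm, set as the call begins (left out keeps the last). The fingers move at their own pace and stop on an object; squeeze is the grip in N (left out, the last holds). Time passes only in rows, so rows that do not move let the fingers close. The tool returns the time, the measured TCP pose, the force, the opening and the grip force at its end. only (a regular expression) keeps the lines of the reply that match it, lines (a string "A,B") keeps lines A to B, and quiet returns only ok. A shift or turn number past 1, either way, is cut back to 1. Input that does not fit is refused with a message, and nothing moves.
- telemetry.state(): the state, without advancing time (a new reading comes with each control period).
- viewer.grab_frame(name): name is "scene" or "top"; returns the picture (400x640x3 uint8, blue, green, red); there is no depth.
- viewer.camera_model(name): a dict with "fx", "fy", "cx", "cy" (pixels), "T" (4x4, takes a point from camera to world coordinates). Camera axes: x right, y up, looking along -z (the intrinsics and any distortion apply to the point x, -y, -z); pixel columns grow to the right and rows downward; lengths in mm; the calibration is good to about 2 mm. A picture is of the moment at which its call begins. camera_model takes no time and is no camera call.
- order.job_done(): hands the job in; it is judged then, once.
The state is a dict: "time_s": time; "qpos": joint angles; "qvel": joint speeds; "effort": joint torques, N m; "ee_pos": TCP position; "ee_rot": TCP orientation; "force": force on the tool from outside, world axes, zero at the start; "torque": the same for the moment, N m; "gripper_width": finger opening in mm; "gripper_force": force on a finger pad.
Only numpy, scipy, OpenCV 4.12 (cv2) and the standard library are available. Lean on these libraries where they do the work, as an engineer would, in place of code of your own. Each camera call takes 0.05 s, during which the arm holds its last target. There are 200 camera calls.

## Task

Slide the white butterfly plate off its wooden board until the hole near its tail sits over the red pin in the middle of the jig, and let it drop flat onto the black pad with the pin inside the hole. Keep it down at about board level all the way, do not carry it high, and leave the blue butterfly where it lies.

Things in the scene. Friction and masses are not known exactly. Their poses are not given: they have to be found in the camera images.
- white_butterfly: White butterfly, 4 mm plate, 132 mm across wings. Origin: centre of the 37 mm through-hole near the tail, on the underside; x to the head, y across, z up. Plate spans x -28 to 92 mm. On top along x a brass bar, x 26 to 76 mm, 14 mm wide, top 29 mm above the underside: pinch it across from above at x = 50 mm. Starts on the left or right board, head roughly away from the robot; about 160 g.
- blue_butterfly: Blue painted butterfly of the same shape and size, lying on the other wooden board; not to be disturbed. Same origin and axes.
- jig: Fixed painting jig. Origin on the pin's axis at table level, x roughly away from the robot, z up. Two dark wooden boards, tops at z = 30 mm, at y = 95 to 265 and -265 to -95 mm; between them a black pad, top at z = 18 mm. All span x = -60 to 110 mm. With its head within about 15 degrees of jig +x the butterfly fits flat between the boards.
- jig_pin (a point): Tip of the fixed red pin in the middle of the pad: 12 mm diameter, 10 mm tall above the pad, tip 28 mm above the table, 2 mm below the board tops, so a butterfly held at board level passes over it.

How it is judged:
By the outcome, as a careful person would: the job done as asked, in the order asked, and still so for the second after the job is handed in, with the robot touching nothing.
It also fails if it takes over 34 s, if anything falls off the work surface, if the arm or the gripper's body presses on something with over 40 N, if the wrist force passes 120 N, or if a joint passes its speed limit or range.

## Working session

There is one attempt and no reset: what is moved stays moved. The work goes in short steps, Python scripts to look and compute and a tool call to move; the robot and the scene stay as the last step left them, time stands still between calls to the robot, and variables do not carry over. Pictures are saved under pics/ and viewed, at most 10 in all, crops included, and the job is handed in when it is done.

```bash
ls; mkdir -p pics
```

Run:
```python
from workcell import env, viewer, telemetry, order
import cv2, numpy as np
for n in ("scene","top"):
    cv2.imwrite(f"pics/{n}0.png",viewer.grab_frame(n))
    m=viewer.camera_model(n); print(n,{k:(np.round(v,3).tolist()) for k,v in m.items()})
s=telemetry.state(); print(s)
```

```text
pics
workcell.py
scene {'fx': 512.387, 'fy': 512.387, 'cx': 318.208, 'cy': 199.468, 'T': [[-0.25, -0.582, 0.774, 1146.741], [0.968, -0.152, 0.198, 196.981], [0.002, 0.799, 0.601, 551.179], [0.0, 0.0, 0.0, 1.0]]}
top {'fx': 412.396, 'fy': 412.396, 'cx': 317.689, 'cy': 201.365, 'T': [[0.134, 0.967, -0.217, 362.079], [-0.991, 0.131, -0.03, 13.475], [-0.0, 0.219, 0.976, 746.719], [0.0, 0.0, 0.0, 1.0]]}
{'time_s': 0.1, 'qpos': array([ 7.00139073e+01,  1.83493307e+01,  8.96994406e+01, -8.30208284e-04,
        7.20434974e+01, -1.14662869e+00]), 'qvel': array([ 0.01215089, -0.06265401, -0.11792743,  0.04027538, -0.09123537,
       -0.08854148]), 'effort': array([ 8.66061673e-04, -4.13335025e+01, -2.32508630e+01,  7.31435465e-02,
        4.21680487e-02, -4.33915397e-05]), 'ee_pos': array([185.52137709, 543.73264277, 187.9906562 ]), 'ee_rot': array([-1.79907734e+02, -1.05720011e-03,  1.61160792e+02]), 'force': array([ 0.31227964,  0.02829232, -0.16303982]), 'torque': array([ 0.02228214, -0.02549609,  0.01755415]), 'gripper_force': 0.0, 'gripper_width': 91.43694977929141}
```

View pics/top0.png

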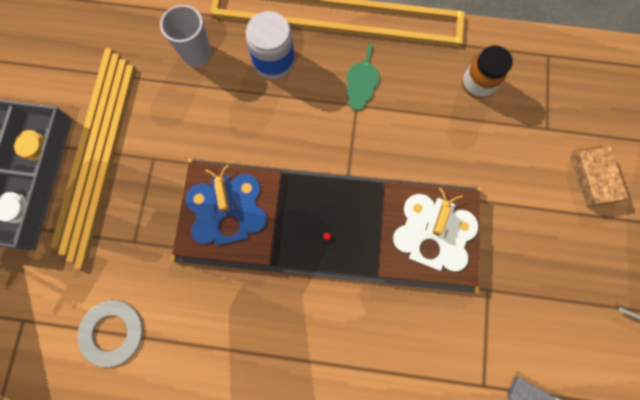

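View pics/scene0.png

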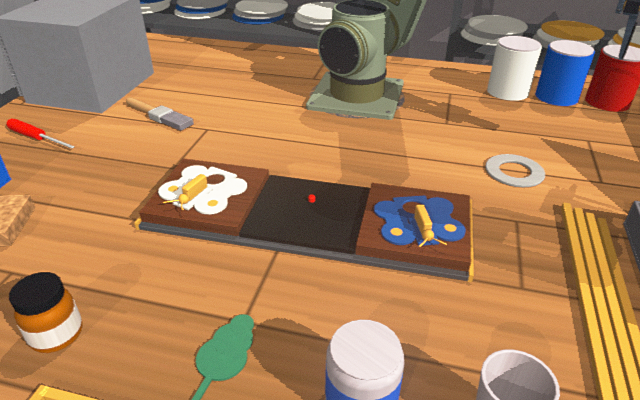

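The top view shows the white plate on the right board, with its hole near (430,249) and its bar running from (437,233) to (446,200). The red pin is at (326,237), and blue is on the left board. Next I'll measure these.

Create h.py:
```python
from workcell import env, viewer, telemetry, order
import cv2, numpy as np
def ray(n,u,v):
    m=viewer.camera_model(n);T=np.array(m["T"])
    d=T[:3,:3]@np.array([(u-m["cx"])/m["fx"],-(v-m["cy"])/m["fy"],-1.0]);return T[:3,3],d/np.linalg.norm(d)
def onz(n,uv,z):
    o,d=ray(n,*uv);return o+d*(z-o[2])/d[2]
def tri(a,b):
    (o1,d1),(o2,d2)=ray("scene",*a),ray("top",*b)
    s=np.linalg.lstsq(np.c_[d1,-d2],o2-o1,rcond=None)[0]
    p,q=o1+s[0]*d1,o2+s[1]*d2;return (p+q)/2,np.linalg.norm(p-q)
def mask(img,lo,hi,roi):
    x0,y0,x1,y1=roi;m=cv2.inRange(cv2.cvtColor(img,cv2.COLOR_BGR2HSV),np.array(lo),np.array(hi))
    o=np.zeros_like(m);o[y0:y1,x0:x1]=m[y0:y1,x0:x1];return o
def cen(m):
    M=cv2.moments(m,True);return np.array([M["m10"]/M["m00"],M["m01"]/M["m00"]]),int(M["m00"])
def hole(m):
    c,h=cv2.findContours(m,cv2.RETR_CCOMP,cv2.CHAIN_APPROX_NONE)
    return [(np.round(cv2.moments(a)["m10"]/cv2.contourArea(a),1),np.round(cv2.moments(a)["m01"]/cv2.contourArea(a),1),cv2.contourArea(a)) for a,k in zip(c,h[0]) if k[3]>=0 and cv2.contourArea(a)>40]
```

Run:
```python
from h import *
S=cv2.imread("pics/scene0.png");T=cv2.imread("pics/top0.png")
red=[mask(T,(0,150,90),(6,255,255),(300,215,350,260)),mask(S,(0,150,90),(6,255,255),(295,185,330,215))]
a,b=cen(red[0]),cen(red[1]);print("pin",a,b,tri(b[0],a[0]),onz("top",a[0],27),onz("scene",b[0],27))
W=mask(T,(0,0,130),(180,70,255),(385,180,485,285));print("white",cen(W),hole(W))
WS=mask(S,(0,0,130),(180,70,255),(150,160,255,220));print(hole(WS))
for x in hole(W):print(onz("top",x[:2],32))
for x in hole(WS):print(onz("scene",x[:2],32))
for c in ((190,160),(482,189),(176,259),(478,289)):print("corner",onz("top",c,30))
a=cv2.resize(T[180:285,385:490],None,fx=5,fy=5,interpolation=cv2.INTER_CUBIC)
cv2.imwrite("pics/c1.png",a)
b=cv2.resize(S[155:245,130:290],None,fx=5,fy=5,interpolation=cv2.INTER_CUBIC)
cv2.imwrite("pics/c2.png",b)
```

```text
pin (array([326.38888889, 235.61111111]), 54) (array([311.44262295, 198.04918033]), 61) (array([464.18815027,  11.04819625,  21.5911858 ]), np.float64(1.6191730081523876)) [463.23128386  11.84630959  27.        ] [471.31309548  12.15932002  27.        ]
white (array([434.95319813, 233.70098804]), 3846) [(np.float64(429.3), np.float64(248.8), 316.0), (np.float64(463.6), np.float64(225.6), 90.5), (np.float64(417.3), np.float64(207.9), 84.5)]
[(np.float64(212.2), np.float64(202.5), 68.0), (np.float64(172.7), np.float64(188.3), 61.5)]
[ 463.6389929  -167.69605532   32.        ]
[ 512.2919781  -224.21874496   32.        ]
[ 533.03699236 -141.20085428   32.        ]
[ 531.61704151 -143.21213741   32.        ]
[ 511.28687767 -226.00560528   32.        ]
corner [566.95252687 276.11606848  30.        ]
corner [ 583.61728006 -253.77666449   30.        ]
corner [387.67948078 263.97894212  30.        ]
corner [ 406.81971792 -255.38670202   30.        ]
```

View pics/c1.png

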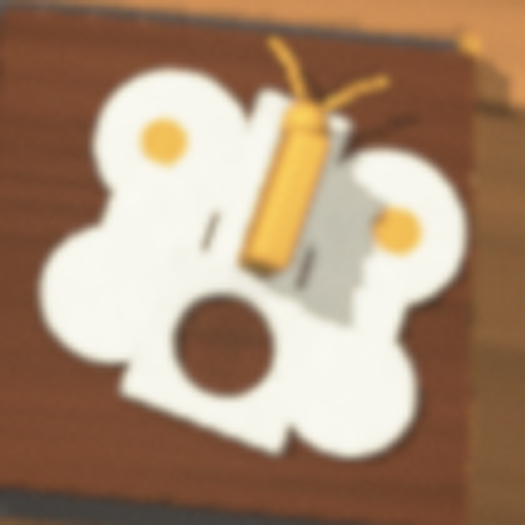

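View pics/c2.png

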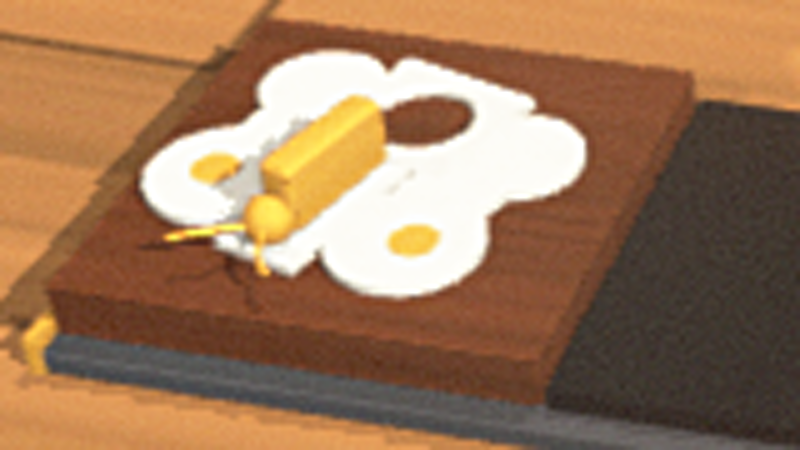

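The wing spots and the hole agree between the two views. The white plate's heading is about -14°, with its hole at about (464,-168). The pin is at about (465,11) and the jig yaw is about +2°. The grasp point comes out at about (513,-180) with the closing line at 76°.

The rows are not in the units I measure in: shifts go in shares of 50 mm and turns go in shares of 180 degrees. I convert before sending: -32 mm is -0.64, -30 mm is -0.6.

Call:
{"fn": "hand_motion", "kwargs": {"increments": [[[-0.6,-0.64,0],[0,0,0]],[[-0.6,-0.64,0],[0,0,0]],[[-0.6,-0.64,0],[0,0,0]],[[-0.6,-0.64,0],[0,0,0]],[[-0.6,-0.64,0],[0,0,0]],[[-0.6,-0.64,0],[0,0,0]],[[-0.6,-0.64,0],[0,0,0]],[[-0.6,-0.64,0],[0,0,0]]], "finger_gap": 91}}

```text
time_s: 0.9
ee_pos: [330.3, 222.7, 188.6]
ee_rot: [-180.0, -0.0, 161.2]
force: [1.3, 0.2, -0.2]
gripper_width: 91.1
gripper_force: 0.0
```

Call:
{"fn": "hand_motion", "kwargs": {"increments": [[[-0.6,-0.64,0],[0,0,0]],[[-0.6,-0.64,0],[0,0,0]],[[-0.6,-0.64,0],[0,0,0]],[[-0.6,-0.64,0],[0,0,0]],[[-0.6,-0.64,0],[0,0,0]],[[-0.6,-0.64,0],[0,0,0]],[[-0.6,-0.64,0],[0,0,0]],[[-0.6,-0.64,0],[0,0,0]]]}}

```text
time_s: 1.7
ee_pos: [474.8, -97.2, 188.5]
ee_rot: [180.0, -0.0, 161.1]
force: [1.4, 1.0, 0.0]
gripper_width: 91.2
gripper_force: 0.0
```

Call:
{"fn": "hand_motion", "kwargs": {"increments": [[[-0.6,-0.64,0.4],[0,0,0]],[[0,0,0.8],[0,0,-0.0267]],[[0,0,0],[0,0,0]],[[0,0,0],[0,0,0]]]}}

```text
time_s: 2.1
ee_pos: [492.0, -134.9, 128.5]
ee_rot: [180.0, -0.1, 165.9]
force: [-1.3, -0.8, 0.7]
gripper_width: 91.1
gripper_force: 0.0Traceback (most recent call last):
```

Create go.py:
```python
import sys;from h import *
from scipy.spatial.transform import Rotation as R
s=telemetry.state();r=R.from_euler("xyz",s["ee_rot"],degrees=True);p=np.array([float(v) for v in sys.argv[1:4]])
ax=r.as_matrix()[:2,1];yaw=np.degrees(np.arctan2(ax[1],ax[0]))
print("t",round(s["time_s"],2),"pos",s["ee_pos"].round(1),"rot",s["ee_rot"].round(2),"closing line",yaw.round(2),"tool delta",r.inv().apply(p-s["ee_pos"]).round(1),"q",s["qpos"].round(0),"F",s["force"].round(1),s["gripper_width"].round(1))
```

```bash
python3 go.py 512.8 -180 40
```

```text
  File "go.py", line 5, in <module>
    print("t",round(s["time_s"],2),"pos",s["ee_pos"].round(1),"rot",s["ee_rot"].round(2),"closing line",yaw.round(2),"tool delta",r.inv().apply(p-s["ee_pos"]).round(1),"q",s["qpos"].round(0),"F",s["force"].round(1),s["gripper_width"].round(1))
                                                                                                                                                                                                                       ^^^^^^^^^^^^^^^^^^^^^^^^
AttributeError: 'float' object has no attribute 'round'
```

```bash
sed -i 's/s\["gripper_width"\].round(1)/round(s["gripper_width"],1)/' go.py; python3 go.py 512.8 -180 40
```

```text
t 2.1 pos [ 492.  -134.9  128.5] rot [ 1.7998e+02 -1.3000e-01  1.6587e+02] closing line 75.87 tool delta [-31.4 -38.7  88.4] q [-17.  15. 103.   0.  62. -93.] F [-1.3 -0.8  0.7] 91.1
```

Converted, -38.7 mm is -0.774, -31.4 mm is -0.628.

Call:
{"fn": "hand_motion", "kwargs": {"increments": [[[-0.628,-0.774,0],[0,0,0]],[[0,0,0.6],[0,0,0]],[[0,0,0.6],[0,0,0]],[[0,0,0.3],[0,0,0]],[[0,0,0],[0,0,0]]]}}

```text
time_s: 2.6
ee_pos: [513.4, -179.4, 53.8]
ee_rot: [180.0, -0.1, 166.0]
force: [-0.3, 0.7, 0.6]
gripper_width: 91.2
gripper_force: 0.0
```

```bash
python3 go.py 512.8 -180 40
```

Run:
```python
from h import *
a=viewer.grab_frame("scene")[100:240,100:300];b=viewer.grab_frame("top")[140:300,360:520]
cv2.imwrite("pics/g1.png",np.hstack([cv2.resize(a,(440,308)),cv2.resize(b,(308,308))]))
```

```text
t 2.6 pos [ 513.4 -179.4   53.8] rot [ 1.7998e+02 -8.0000e-02  1.6598e+02] closing line 75.98 tool delta [ 0.4 -0.7 13.8] q [-20.  23. 105.   0.  53. -96.] F [-0.3  0.7  0.6] 91.2
```

View pics/g1.png

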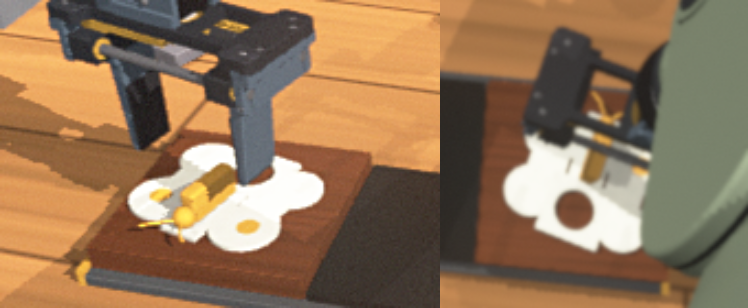

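The fingers straddle the bar, centred on it and aligned with it. I'll lower to z≈40 and grip.

Converted, 14 mm is 0.28, -0.7 mm is -0.014.

Call:
{"fn": "hand_motion", "kwargs": {"increments": [[[0.008,-0.014,0.28],[0,0,0]],[[0,0,0],[0,0,0]]]}}

```text
time_s: 2.9
ee_pos: [513.6, -180.8, 40.7]
ee_rot: [-180.0, 0.1, 166.0]
force: [-0.5, -0.1, -0.4]
gripper_width: 91.1
gripper_force: 0.0
```

Call:
{"fn": "hand_motion", "kwargs": {"increments": [[[0,0,0],[0,0,0]],[[0,0,0],[0,0,0]],[[0,0,0],[0,0,0]],[[0,0,0],[0,0,0]],[[0,0,0],[0,0,0]],[[0,0,0],[0,0,0]],[[0,0,0],[0,0,0]],[[0,0,0],[0,0,0]]], "finger_gap": 5, "squeeze": 30}}

```text
time_s: 3.7
ee_pos: [513.2, -181.1, 39.7]
ee_rot: [180.0, -0.0, 166.0]
force: [-0.3, 0.8, 0.3]
gripper_width: 30.0
gripper_force: 0.0
```

```bash
python3 go.py 512.8 -180 40;  python3 - <<'E'
from h import *
a=viewer.grab_frame("top");cv2.imwrite("pics/g2t.png",a);b=viewer.grab_frame("scene");cv2.imwrite("pics/g2s.png",b)
W=mask(a,(0,0,130),(180,70,255),(385,180,485,285))
for x in hole(W):print(x,onz("top",x[:2],33))
E
```

```text
t 3.7 pos [ 513.2 -181.1   39.7] rot [ 1.7999e+02 -1.0000e-02  1.6596e+02] closing line 75.96 tool delta [ 0.6  0.9 -0.3] q [-21.  24. 106.   0.  51. -97.] F [-0.3  0.8  0.3] 30.0
(np.float64(429.3), np.float64(248.8), 316.0) [ 463.49689492 -167.44256895   33.        ]
```

Call:
{"fn": "hand_motion", "kwargs": {"increments": [[[0,0,0],[0,0,0]],[[0,0,0],[0,0,0]],[[0,0,0],[0,0,0]],[[0,0,0],[0,0,0]],[[0,0,0],[0,0,0]]], "finger_gap": 5, "squeeze": 30}}

```text
time_s: 4.3
ee_pos: [513.2, -181.0, 39.7]
ee_rot: [180.0, 0.0, 166.0]
force: [-0.3, -0.1, 0.9]
gripper_width: 4.9
gripper_force: 0.0
```

```bash
python3 - <<'E'
from h import *
a=viewer.grab_frame("top");b=viewer.grab_frame("scene")
cv2.imwrite("pics/g3.png",np.hstack([cv2.resize(b[100:240,100:300],(440,308)),cv2.resize(a[140:300,360:520],(308,308))]))
W=mask(a,(0,0,130),(180,70,255),(385,180,485,285))
for x in hole(W):print(x,onz("top",x[:2],33))
E
python3 go.py 512.8 -180 40
```

```text
(np.float64(429.4), np.float64(248.8), 313.0) [ 463.52008013 -167.61390566   33.        ]
t 4.4 pos [ 513.2 -181.1   39.7] rot [180.     0.   165.96] closing line 75.96 tool delta [ 0.7  0.9 -0.3] q [-21.  24. 106.   0.  51. -97.] F [ 0.2  0.3 -0.2] 5.1
```

View pics/g3.png

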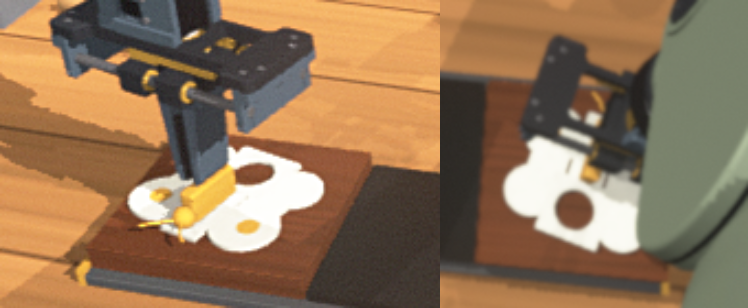

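Run:
```python
from h import *
a=viewer.grab_frame("top");b=viewer.grab_frame("scene")
cv2.imwrite("pics/g4.png",np.hstack([cv2.resize(b[135:225,140:220],(400,450),interpolation=cv2.INTER_CUBIC),cv2.resize(a[180:270,400:480],(400,450),interpolation=cv2.INTER_CUBIC)]))
m=viewer.camera_model
def proj(n,p):
    c=m(n);T=np.array(c["T"]);q=T[:3,:3].T@(np.array(p)-T[:3,3]);return np.round([c["fx"]*q[0]/-q[2]+c["cx"],-c["fy"]*q[1]/-q[2]+c["cy"]],1)
for z in (39.7,59,79):print(z,proj("scene",(513.2,-181,z)),proj("top",(513.2,-181,z)))
```

```text
39.7 [195.5 189.2] [440.3 221.1]
59 [193.9 179.9] [443.6 219.1]
79 [192.1 169.9] [447.2 217. ]
```

View pics/g4.png

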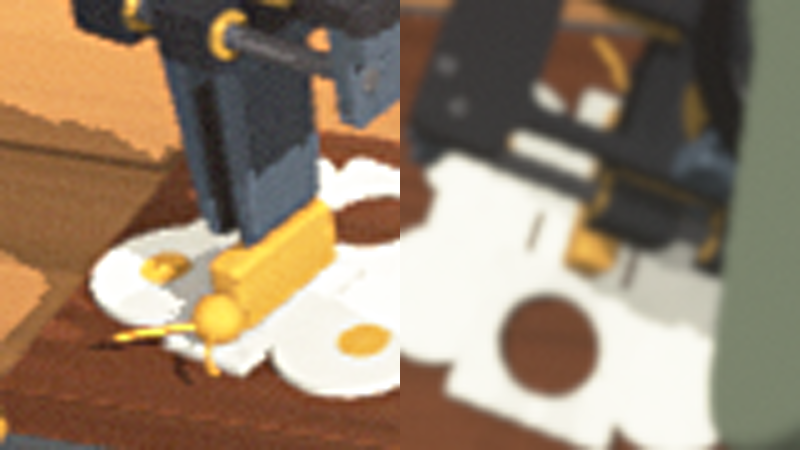

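Add to h.py:
```python
def proj(n,p):
    c=viewer.camera_model(n);T=np.array(c["T"]);q=T[:3,:3].T@(np.array(p)-T[:3,3]);return np.round([c["fx"]*q[0]/-q[2]+c["cx"],-c["fy"]*q[1]/-q[2]+c["cy"]],1)
```

Run:
```python
from h import *
a=np.radians(-14);X=np.array([np.cos(a),np.sin(a),0]);Y=np.array([-X[1],X[0],0])
def box(name,c,y0,y1):
    print(name,[tuple(proj("scene",np.array(c)+sx*16*X+y*Y)) for y in (y0,y1) for sx in(-1,1)])
box("open near, z53.8",(513.4,-179.4,53.8),46,59)
box("open far",(513.4,-179.4,53.8),-59,-46)
for z in (39.7,50,60,65):
    box(f"shut near {z}",(513.2,-181,z),2.5,16)
H=np.array([464.3,-167.9,0])
print("bar top",[tuple(proj("scene",H+x*X+y*Y+[0,0,59])) for x in(26,76) for y in(-7,7)],[tuple(proj("top",H+x*X+y*Y+[0,0,59])) for x in(26,76) for y in(-7,7)])
```

```text
open near, z53.8 [(np.float64(223.0), np.float64(185.3)), (np.float64(211.0), np.float64(195.3)), (np.float64(229.3), np.float64(187.5)), (np.float64(217.5), np.float64(197.6))]
open far [(np.float64(174.5), np.float64(168.7)), (np.float64(161.9), np.float64(177.8)), (np.float64(180.3), np.float64(170.7)), (np.float64(167.7), np.float64(179.9))]
shut near 39.7 [(np.float64(202.6), np.float64(184.8)), (np.float64(190.5), np.float64(194.5)), (np.float64(208.9), np.float64(187.0)), (np.float64(196.9), np.float64(196.8))]
shut near 50 [(np.float64(201.8), np.float64(179.9)), (np.float64(189.6), np.float64(189.5)), (np.float64(208.1), np.float64(182.1)), (np.float64(196.0), np.float64(191.8))]
shut near 60 [(np.float64(201.0), np.float64(175.1)), (np.float64(188.7), np.float64(184.6)), (np.float64(207.4), np.float64(177.2)), (np.float64(195.2), np.float64(186.9))]
shut near 65 [(np.float64(200.6), np.float64(172.6)), (np.float64(188.3), np.float64(182.1)), (np.float64(207.0), np.float64(174.8)), (np.float64(194.7), np.float64(184.4))]
bar top [(np.float64(200.3), np.float64(171.7)), (np.float64(206.8), np.float64(173.9)), (np.float64(181.0), np.float64(186.5)), (np.float64(187.6), np.float64(188.9))] [(np.float64(442.5), np.float64(233.9)), (np.float64(434.6), np.float64(230.8)), (np.float64(451.6), np.float64(206.8)), (np.float64(443.7), np.float64(203.8))]
```

Reprojection shows the fingers closed above the bar. The visible tips sit about 20 mm higher than the reported TCP, and the plate hasn't moved. I'll reopen, go lower in guarded steps, and compare with the camera.

Call:
{"fn": "hand_motion", "kwargs": {"increments": [[[0,0,0],[0,0,0]],[[0,0,0],[0,0,0]],[[0,0,0],[0,0,0]],[[0,0,0],[0,0,0]],[[0,0,0],[0,0,0]],[[0,0,0],[0,0,0]],[[0,0,0],[0,0,0]]], "finger_gap": 70}}

```text
time_s: 5.2
ee_pos: [513.2, -181.1, 39.7]
ee_rot: [180.0, 0.0, 166.0]
force: [1.0, 0.3, 0.3]
gripper_width: 58.4
gripper_force: 0.0
```

Call:
{"fn": "hand_motion", "kwargs": {"increments": [[[0,0,0.1],[0,0,0]],[[0,0,0.1],[0,0,0]],[[0,0,0],[0,0,0]]]}}

```text
time_s: 5.5
ee_pos: [512.4, -180.7, 28.7]
ee_rot: [180.0, -0.1, 166.0]
force: [-0.7, 0.7, 0.1]
gripper_width: 70.0
gripper_force: 0.0
```

Call:
{"fn": "hand_motion", "kwargs": {"increments": [[[0,0,0.06],[0,0,0]],[[0,0,0.04],[0,0,0]],[[0,0,0],[0,0,0]]]}}

```text
time_s: 5.8
ee_pos: [513.0, -181.0, 24.4]
ee_rot: [180.0, -0.0, 166.0]
force: [0.4, 0.1, 0.2]
gripper_width: 70.0
gripper_force: 0.0
```

```bash
python3 - <<'E'
from h import *
b=viewer.grab_frame("scene");a=viewer.grab_frame("top")
cv2.imwrite("pics/g5.png",cv2.resize(b[125:225,130:250],(720,600),interpolation=cv2.INTER_CUBIC))
W=mask(a,(0,0,130),(180,70,255),(385,180,485,285))
for x in hole(W):print(x)
E
python3 go.py 512.8 -180 40
```

```text
(np.float64(429.4), np.float64(248.7), 314.0)
t 5.9 pos [ 513.2 -181.1   24.7] rot [179.99  -0.   165.96] closing line 75.96 tool delta [  0.7   0.9 -15.3] q [-21.  25. 106.   0.  49. -97.] F [0.5 0.3 0.1] 70.0
```

View pics/g5.png

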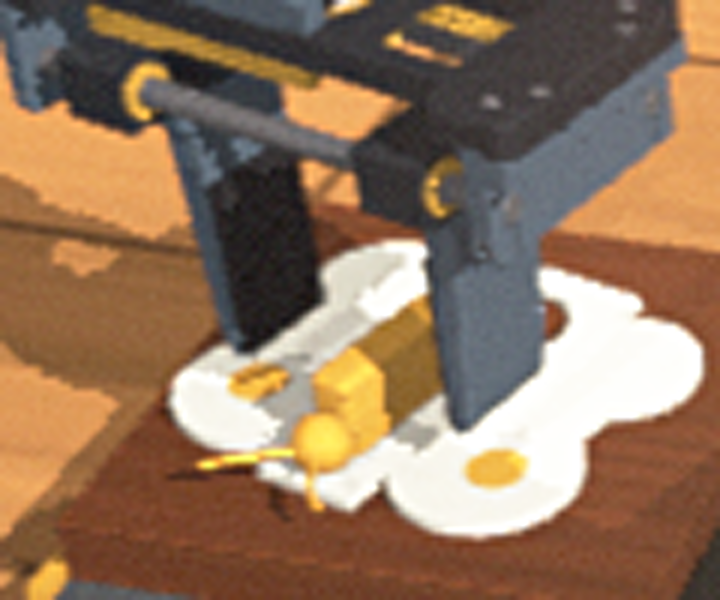

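No contact with TCP reading 24.7, so the true tips are about 20 mm above the reading, at about 46. I'll go down 5 more and close on the bar.

Converted, 3 mm is 0.06, 2 mm is 0.04.

Call:
{"fn": "hand_motion", "kwargs": {"increments": [[[0,0,0.06],[0,0,0]],[[0,0,0.04],[0,0,0]],[[0,0,0],[0,0,0]]]}}

```text
time_s: 6.2
ee_pos: [512.9, -180.9, 19.4]
ee_rot: [180.0, -0.0, 166.0]
force: [-0.2, -0.4, 0.4]
gripper_width: 70.3
gripper_force: 0.0
```

Call:
{"fn": "hand_motion", "kwargs": {"increments": [[[0,0,0],[0,0,0]],[[0,0,0],[0,0,0]],[[0,0,0],[0,0,0]],[[0,0,0],[0,0,0]],[[0,0,0],[0,0,0]],[[0,0,0],[0,0,0]],[[0,0,0],[0,0,0]],[[0,0,0],[0,0,0]]], "finger_gap": 5, "squeeze": 35}}

```text
time_s: 7.0
ee_pos: [513.2, -181.0, 19.7]
ee_rot: [180.0, 0.0, 166.0]
force: [0.5, -0.1, -0.1]
gripper_width: 13.5
gripper_force: 35.0
```

Call:
{"fn": "hand_motion", "kwargs": {"increments": [[[0,0,0],[0,0,0]],[[0,0,0],[0,0,0]]]}}

```text
time_s: 7.2
ee_pos: [513.2, -181.0, 19.7]
ee_rot: [180.0, 0.0, 166.0]
force: [-0.4, 0.3, -0.6]
gripper_width: 13.8
gripper_force: 35.0
```

```bash
python3 go.py 512.8 -180 40
```

Run:
```python
from h import *
a=viewer.grab_frame("top")
for x in hole(mask(a,(0,0,130),(180,70,255),(385,180,485,285))):print(x,onz("top",x[:2],33))
```

```text
t 7.2 pos [ 513.2 -181.    19.7] rot [179.99   0.   165.96] closing line 75.96 tool delta [  0.7   0.8 -20.3] q [-21.  25. 107.   0.  48. -97.] F [-0.4  0.3 -0.6] 13.8
(np.float64(429.8), np.float64(248.9), 316.5) [ 463.44026144 -168.3122212    33.        ]
```

Gripped: opening 13.8 mm at 35 N. I'll lift it 1.5 mm clear of the board, turn +16° and slide toward the pin.

Converted, -1.5 mm is -0.03, -4 degrees is -0.0222.

Call:
{"fn": "hand_motion", "kwargs": {"increments": [[[0,0,-0.03],[0,0,0]],[[0,0,0],[0,0,-0.0222]],[[0,0,0],[0,0,-0.0222]],[[0,0,0],[0,0,-0.0222]],[[0,0,0],[0,0,-0.0222]],[[0,0,0],[0,0,0]]]}}

```text
time_s: 7.85
ee_pos: [512.9, -181.1, 21.0]
ee_rot: [180.0, -0.0, -178.0]
force: [-0.2, 1.0, -2.6]
gripper_width: 13.4
gripper_force: 35.0
```

Call:
{"fn": "hand_motion", "kwargs": {"increments": [[[0,0.1,0],[0,0,0]],[[0,0.2,0],[0,0,0]],[[-0.02,0.3,0],[0,0,0]],[[-0.02,0.3,0],[0,0,0]],[[-0.02,0.3,0],[0,0,0]],[[-0.02,0.3,0],[0,0,0]],[[-0.02,0.3,0],[0,0,0]],[[-0.02,0.2,0],[0,0,0]]]}}

```text
time_s: 8.65
ee_pos: [515.7, -79.2, 21.3]
ee_rot: [180.0, -0.0, -178.0]
force: [0.1, -0.3, -2.9]
gripper_width: 13.7
gripper_force: 35.0
```

Call:
{"fn": "hand_motion", "kwargs": {"increments": [[[-0.02,0.3,0],[0,0,0]],[[-0.02,0.3,0],[0,0,0]],[[-0.02,0.3,0],[0,0,0]],[[0,0.3,0],[0,0,0]],[[0,0.3,0],[0,0,0]],[[0,0.2,0],[0,0,0]],[[0,0,0],[0,0,0]],[[0,0,0],[0,0,0]]]}}

```text
time_s: 9.45
ee_pos: [515.9, 4.2, 21.3]
ee_rot: [-180.0, 0.0, -178.0]
force: [-0.7, 0.4, -2.2]
gripper_width: 13.6
gripper_force: 35.0
```

```bash
python3 go.py 515.2 13 21.2
```

Run:
```python
from h import *
a=viewer.grab_frame("top");b=viewer.grab_frame("scene")
print(hole(mask(a,(0,0,130),(180,70,255),(270,170,400,290))))
cv2.imwrite("pics/g6.png",np.hstack([cv2.resize(b[110:240,220:380],(443,360)),cv2.resize(a[160:290,260:388],(354,360))]))
```

```text
t 9.45 pos [515.9   4.2  21.3] rot [-1.7999e+02  1.0000e-02 -1.7799e+02] closing line 92.01 tool delta [0.4 8.8 0.1] q [ -1.  23. 110.  -0.  47. -93.] F [-0.7  0.4 -2.2] 13.6
[(np.float64(383.4), np.float64(263.4), 45.0)]
```

View pics/g6.png

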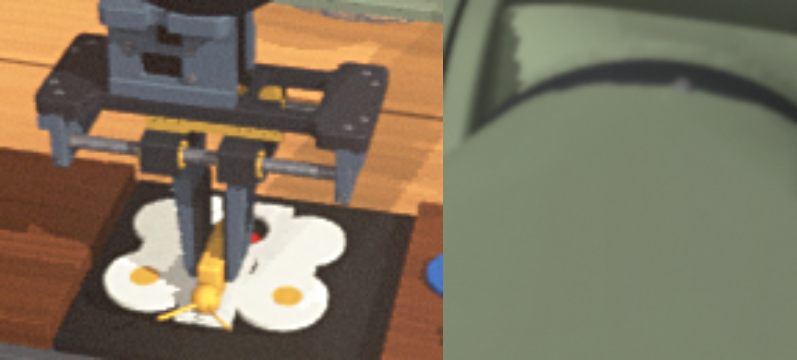

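In the top view the arm hides everything. The scene view shows the plate over the pad, with the red pin visible through the hole at about (312,196). I'll move the last 9 mm and check using the wing spots.

Converted, 5 mm is 0.1, 3.8 mm is 0.076.

Call:
{"fn": "hand_motion", "kwargs": {"increments": [[[0,0.1,0],[0,0,0]],[[0.008,0.076,0],[0,0,0]],[[0,0,0],[0,0,0]]]}}

```text
time_s: 9.85
ee_pos: [515.1, 13.2, 21.2]
ee_rot: [180.0, -0.0, -178.0]
force: [-0.5, -0.7, -1.4]
gripper_width: 13.9
gripper_force: 35.0
```

```bash
python3 go.py 515.2 13 21.2
```

Run:
```python
from h import *
b=viewer.grab_frame("scene");cv2.imwrite("pics/s7.png",b)
y=mask(b,(12,90,120),(30,255,255),(245,180,350,240))
n,l,s,c=cv2.connectedComponentsWithStats(y)
P=[]
for i in range(1,n):
    if s[i,4]>20: print(s[i].tolist(),c[i].round(1),onz("scene",c[i],35.5).round(1))
print("red",[ (q.round(1),k) for q,k in [cen(mask(b,(0,150,90),(6,255,255),(295,180,335,215)))]])
H=np.array([464.8,11.3,35.5])
a=np.radians(2);X=np.array([np.cos(a),np.sin(a),0]);Y=np.array([-X[1],X[0],0])
for sy in(-1,1):print("expect spot",(H+60.9*X+sy*42.7*Y).round(1),proj("scene",H+60.9*X+sy*42.7*Y))
```

```text
t 9.85 pos [515.1  13.2  21.2] rot [ 1.7999e+02 -1.0000e-02 -1.7803e+02] closing line 91.97 tool delta [-0.1 -0.2  0. ] q [  0.  23. 111.   0.  47. -92.] F [-0.5 -0.7 -1.4] 13.9
[318, 180, 32, 5, 87] [335.7 181.3] [424.   43.5  35.5]
[282, 190, 28, 40, 307] [300.4 211.7] [522.4   7.4  35.5]
[272, 207, 11, 7, 58] [277.4 209.8] [527.1 -30.2  35.5]
[324, 214, 11, 7, 59] [328.8 217. ] [524.1  55.2  35.5]Traceback (most recent call last):
  File "<stdin>", line 8, in <module>
  File "h.py", line 16, in cen
    M=cv2.moments(m,True);return np.array([M["m10"]/M["m00"],M["m01"]/M["m00"]]),int(M["m00"])
                                           ~~~~~~~~^~~~~~~~~
ZeroDivisionError: float division by zero
```

The hole is about 1.5 mm from the pin and the yaw is 2°, with 12.5 mm of clearance. I'll lower it between the boards to just above the pad and release.

Converted, 3 mm is 0.06, 2 mm is 0.04.

Call:
{"fn": "hand_motion", "kwargs": {"increments": [[[0,0,0.06],[0,0,0]],[[0,0,0.06],[0,0,0]],[[0,0,0.06],[0,0,0]],[[0,0,0.04],[0,0,0]],[[0,0,0.02],[0,0,0]],[[0,0,0],[0,0,0]],[[0,0,0],[0,0,0]]]}}

```text
time_s: 10.6
ee_pos: [515.2, 12.9, 9.3]
ee_rot: [180.0, 0.0, -178.0]
force: [-0.4, 0.0, -2.1]
gripper_width: 13.7
gripper_force: 35.0
```

Call:
{"fn": "hand_motion", "kwargs": {"increments": [[[0,0,0],[0,0,0]],[[0,0,0],[0,0,0]],[[0,0,0],[0,0,0]],[[0,0,0],[0,0,0]],[[0,0,0],[0,0,0]]], "finger_gap": 50}}

```text
time_s: 11.1
ee_pos: [515.3, 12.9, 9.3]
ee_rot: [180.0, 0.0, -178.0]
force: [0.4, 0.4, 0.0]
gripper_width: 49.0
gripper_force: 0.0
```

Call:
{"fn": "hand_motion", "kwargs": {"increments": [[[0,0,-0.2],[0,0,0]],[[0,0,-0.4],[0,0,0]],[[0,0,-0.6],[0,0,0]],[[0,0,-0.8],[0,0,0]],[[0,0,-0.8],[0,0,0]],[[0,0,-0.8],[0,0,0]],[[0,0,0],[0,0,0]]]}}

```text
time_s: 11.8
ee_pos: [518.8, 12.9, 195.9]
ee_rot: [-180.0, 0.8, -178.0]
force: [0.4, -0.4, -0.1]
gripper_width: 49.9
gripper_force: 0.0
```

Converted, -45 mm is -0.9, -40 mm is -0.8.

Call:
{"fn": "hand_motion", "kwargs": {"increments": [[[0,-0.8,0],[0,0,0]],[[0,-0.9,0],[0,0,0]],[[0,-0.9,0],[0,0,0]],[[0,-0.9,0],[0,0,0]],[[0,-0.9,0],[0,0,0]],[[0,-0.9,0],[0,0,0]],[[0,0,0],[0,0,0]]]}}

```text
time_s: 12.5
ee_pos: [523.8, -256.9, 188.5]
ee_rot: [-179.9, -0.0, -178.3]
force: [-0.8, 1.5, 0.3]
gripper_width: 49.9
gripper_force: 0.0
```

Run:
```python
from h import *
a=viewer.grab_frame("top");b=viewer.grab_frame("scene");T0=cv2.imread("pics/top0.png")
print(hole(mask(a,(0,0,110),(180,70,255),(270,170,400,290))))
for i in (a,T0):print("red",cen(mask(i,(0,150,90),(6,255,255),(300,215,350,260))),"blue",cen(mask(i,(100,120,50),(130,255,255),(175,160,285,265))))
cv2.imwrite("pics/f.png",np.hstack([cv2.resize(b[130:260,150:420],(500,241)),cv2.resize(a[150:290,170:340],(292,241))]))
```

```text
[(np.float64(326.4), np.float64(235.7), 294.5), (np.float64(353.6), np.float64(205.0), 89.0), (np.float64(306.1), np.float64(200.1), 80.0)]
red (array([326.57407407, 235.88888889]), 54) blue (array([226.00238745, 211.34345157]), 2932)
red (array([326.38888889, 235.61111111]), 54) blue (array([226.09325195, 211.20515429]), 2949)
```

View pics/f.png

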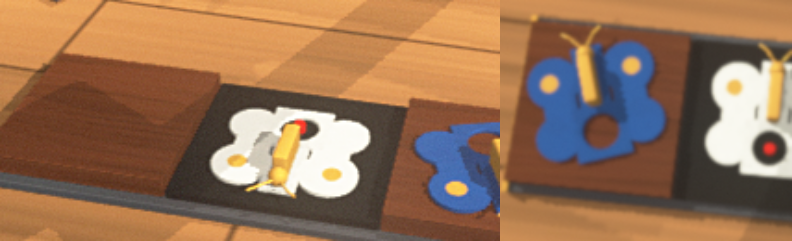

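The white plate lies flat on the pad. Its hole at (326.4,235.7) is centred on the pin at (326.6,235.9), blue hasn't moved, and the robot is clear.

```bash
python3 -c "
from workcell import env, viewer, telemetry, order
print(order.job_done())"
```

```text
the job is handed in; nothing more can be done
None
```

The white butterfly lies flat on the black pad with the pin centred in its hole, the blue one has not moved, and the job was handed in at about 12.6 s; the first grip closed above the bar because the fingertips sit about 20 mm above the reported TCP, so I regripped lower, slid the plate about 1.5 mm above board level, and lowered it to just above the pad before releasing it.

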